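Lock the display post into its stand base

TASK

Put together the helmet display stand: set the loose post upright, foot first, into the round base, find by feel the angle at which its two lugs drop into the slots, push it fully down against the spring and turn it clockwise (seen from above) to its stop so that it stays locked down by itself when you let go. Leave the other things on the table where they are.

Things in the scene. Friction and masses are not known exactly. Their poses are not given: they have to be found in the camera images.
- post: Loose display post standing upright, 153 mm tall, 0.18 to 0.35 kg. Origin: centre of the underside of its foot; z up. From below: nose 36 mm in diameter, 10 mm high, its tip bevelled to 24 mm; two lugs (lugs); stem 35 mm in diameter to 44 mm up, then 28 mm; on top a black saddle bar (saddle). The same after a half turn about z.
- saddle (a point): Centre of the post's black saddle bar, 131 mm above the post's origin, with the post's axes. The bar is 104 mm long along y (parallel to the lugs), 24 mm thick along x and 30 mm high (116 to 146 mm up), with a stop 7 mm high on its top at each end (outer 14 mm). Its flat long sides, near the middle, are the place to grip.
- lugs (a point): Centre of the post's two lugs, 14 mm above the post's origin, with the post's axes. Together they form a flat aluminium bar 72 mm long along y, 13 mm wide along x, 8 mm thick (10 to 18 mm above the origin), crossing the stem.
- base: Round black stand base, fixed, 152 mm in diameter, 45 mm high, with a blank aluminium title plate at its front (its own -x side, reaching 89 mm from the axis, 23 mm high). Origin: centre of the underside; z up. Its spring and lock: with the post pushed fully down the post's origin is 17 mm above this origin; locked and let go about 21 mm; in the slots but not locked 29 mm.
- socket (a point): Centre of the base's mouth, 45 mm up, base's axes. An aluminium ring (lip 6 mm thick) has a hole 41 mm in diameter with two opposite slots, 18 mm wide, reaching 42 mm from the axis. The ring does not turn, but was set at an unknown angle, not reported: the slots lie along the base's y within 0.5 rad either way. With the lugs on the lip the post's origin is 35 mm above the table.
- spring (a point): Top of a sprung plate inside the base on its axis, 29 mm above the table at rest. Within about 0.07 rad of the slots the lugs drop 6 mm through the lip until the nose meets this plate; it needs 5 N to start moving, 11 N at the bottom of its 12 mm travel. The lugs are clear below the lip once pushed 8 mm. This reading does not follow the plate.
- lock (a joint): Turn of the carrier inside the base that the lugs take along, once below the lip: 0 under the slots (start), growing clockwise seen from above, stop at 1.05 rad; it cannot turn the other way. Up to 0.15 rad of play between lugs and carrier, so turn the post up to 1.2 rad. Light friction (0.06 N m); stays where it is left.
- helmet_a: Black collectable mini helmet, loose bystander, about 140 mm long, 120 mm wide, 122 mm tall. Origin: centre of the underside; the face guard points to its -x.
- helmet_b: A second black mini helmet like helmet_a, loose bystander.
- marker: Grey and black marker pen lying along its x, 140 mm long, 17 mm thick, loose bystander. Origin: under its middle, on the table.
- bottle: Clear water bottle, loose bystander, 64 mm in diameter, 200 mm tall. Origin: centre of the underside.
- tape: Roll of clear tape lying flat, loose bystander, 100 mm in diameter, 25 mm high. Origin: centre of the underside.
There are look-alikes about, which are no part of the job. What is shaped like the part that bears lock but purple is not meant. Leave any yellow look-alike of the post alone.

How it is judged (in metres and radians):
On the way:
1. the post is in the base, upright and through the slots, pushed down against the spring until its lugs are below the lip (z of post in the frame of base below 0.0225 m and horizontal distance between post and socket below 0.006 m and angle between post's own z axis and vertical below 0.12 rad and value of joint lock below 0.5 rad).
At the end, for the whole second after the job is handed in: The post stands in the base, released and at rest, within 6 mm of the base's axis and upright to 0.12 rad, held down by the lock with its origin less than 24.5 mm above the base's underside, and the lock turned at least 0.87 rad (50 degrees) of its 1.05 (value of joint lock above 0.87 rad and z of post in the frame of base below 0.0245 m and horizontal distance between post and socket below 0.006 m and angle between post's own z axis and vertical below 0.12 rad and linear speed of post below 0.02 m/s); the robot touches nothing.
It fails at once if a bystander (either mini helmet, the marker, bottle or tape) is moved by more than 30 mm (distance of any of helmet_a, helmet_b, marker, bottle, tape from where it was at the start of the episode above 0.03 m).
It also fails if it takes over 61 s, if anything falls off the work surface, if the arm or the gripper's body presses on something with over 40 N, if the wrist force passes 120 N, or if a joint passes its speed limit or range.

ROBOT

A 6-joint arm with a two-finger parallel gripper is mounted at the origin on the work surface. World frame = base frame: x ahead of the robot, y to its left, z up, the work surface at z = 0. Lengths are in m, angles in degrees, forces in N, time in s.
With the tool pointing down it reaches from about 0.4 to 0.825 m from the base axis. Payload 7 kg.
Tool frame: the origin (TCP) lies midway between the tips of the shut fingers; the grasp point (between the pads) lies 19 mm behind it; z points along the fingers, y is the direction in which the jaws open and shut (so a half turn about z gives the same grasp; the last joint's range is limited). The gripper opens to 88 mm and grips with 3 to 60 N. Pads are 19 mm wide; open, the fingers measure 130 mm over their backs; the gripper's body (78 mm by 193 mm) begins 47 mm behind the grasp point.
Start: joints at [86.522, 20.546, 0.682, 0, -70.136, -16.507], TCP at [0.231, 0.634, 0.203] pointing down, gripper open.
Joint ranges: [-176.03, 176.03], [-82.01, 121.73], [-58.28, 71.71], [-173.87, 95.51], [-174.79, -0.11], [-173.66, 173.66]. Speed limits (degrees/s): [136.94, 136.94, 172.46, 180, 180, 180].

INTERFACE

Orientations are given as [roll, pitch, yaw] about the fixed x, y, z axes, in that order (R = Rz(yaw) Ry(pitch) Rx(roll)).
In Python, from plant import ctrl, snapshot gives the robot as it stands.
- The arm moves only by the shell command python3 -m pendant 'ROWS'. ROWS is JSON, a list of rows, each a list of 7 numbers: the shift along the tool's x, y, z in m, then the turn, a rotation vector about the tool's x, y, z in rad, then the opening, from -1 (shut) to 1 (fully open), so that 0 is half open. In form: [[x, y, z, ax, ay, az, jaw], ...]. A call has 1 to 12 rows; each row is the pose to reach, as a shift and turn from the pose commanded when the call began, along the tool's axes at that moment; what a row does not reach only later rows make up. A row lasts 1/8 s, in which the tool goes at most 62.5 mm and 10.7 degrees, less where a joint would pass 70% of its speed; a pose out of reach is approached as far as the arm can. A call with a gripper value outside its range is refused whole. The fingers move at their own pace and stop on an object; the grip force is fixed at half the most. Time passes only in rows, so rows that repeat a pose let the fingers close. It gives the time, the measured TCP pose, the force and the opening at its end, in the units of the state.
- ctrl.get_obs(): the state, without advancing time (a new reading comes with each control period).
- snapshot(name): name is "side" or "top"; returns a dict with "image" (400x640x3 uint8, blue, green, red), "mtx" (3x3 intrinsics, pixels), "eye" and "attitude" of the camera in the world. Camera axes: x right, y up, looking along -z (the intrinsics and any distortion apply to the point x, -y, -z); pixel columns grow to the right and rows downward; lengths in m; the calibration is good to about 2 mm. A picture is of the moment at which its call begins. There is no depth.
- ctrl.close_job(): hands the job in, once; it reports no verdict.
The state is a dict: "clock": time; "joint_pos": joint angles; "qvel": joint speeds; "tau": joint torques, N m; "tool_pos": TCP position; "orientation": TCP orientation; "force": force on the tool from outside, world axes, zero at the start; "moment": the same for the moment, N m; "opening": finger opening in m.
Only numpy, scipy, OpenCV 4.12 (cv2) and the standard library are available. Lean on these libraries where they do the work, as an engineer would, in place of code of your own. Each camera call takes 0.05 s, during which the arm holds its last target.

## Working session

There is one attempt and no reset: what is moved stays moved. The work goes in short steps, Python scripts to look and compute and a shell command to move; the robot and the scene stay as the last step left them, time stands still between calls to the robot, and variables do not carry over. Pictures are saved under pics/ and viewed, and the job is handed in when it is done.

```bash
ls; mkdir -p pics
python3 - <<'E'
from plant import ctrl,snapshot
import cv2,numpy as np
for n in("side","top"):
    s=snapshot(n); cv2.imwrite(f"pics/{n}0.png",s["image"]); print(n,s["mtx"],s["eye"],s["attitude"],[k for k in s])
print(ctrl.get_obs())
E
```

```text
pics
side [[377.00274909   0.         317.53860759]
 [  0.         377.00274909 194.96731252]
 [  0.           0.           1.        ]] [0.23751323 0.65192847 0.80633355] [  45.99454548   -0.38827982 -150.04680118] ['image', 'mtx', 'eye', 'attitude']
top [[477.32839058   0.         318.44961812]
 [  0.         477.32839058 202.0405591 ]
 [  0.           0.           1.        ]] [0.41382158 0.02221534 1.58113765] [  6.0072967    0.47174073 -91.60435636] ['image', 'mtx', 'eye', 'attitude']
{'clock': 0.1, 'joint_pos': array([ 8.65243873e+01,  2.05878444e+01,  6.41128015e-01, -1.83307072e-02,
       -7.01351348e+01, -1.65052722e+01]), 'qvel': array([ 0.07342296, -0.05261612,  0.08328943, -0.09544581,  0.11094702,
       -0.06162329]), 'tau': array([-1.25158884e-03, -5.84165275e+01,  2.93747038e+01,  7.01547101e+00,
        1.00797607e-02, -5.36841083e-05]), 'tool_pos': array([0.23053442, 0.63393239, 0.20192472]), 'orientation': array([ 1.79916625e+02, -6.73344859e-03, -1.99871211e+01]), 'force': array([0.73256563, 0.20523204, 0.63902598]), 'moment': array([ 0.03009341,  0.0162046 , -0.01209354]), 'opening': 0.08769424627205051}
```

View pics/side0.png

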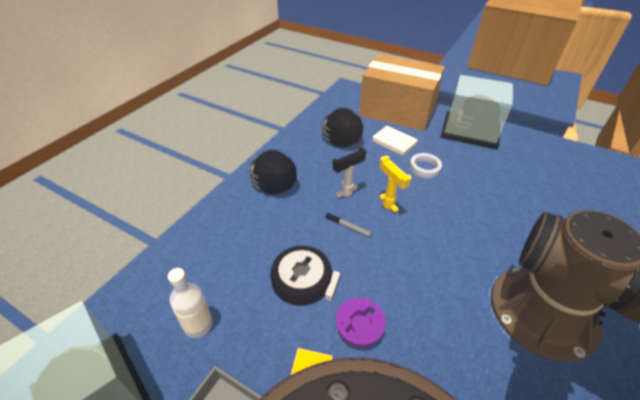

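View pics/top0.png

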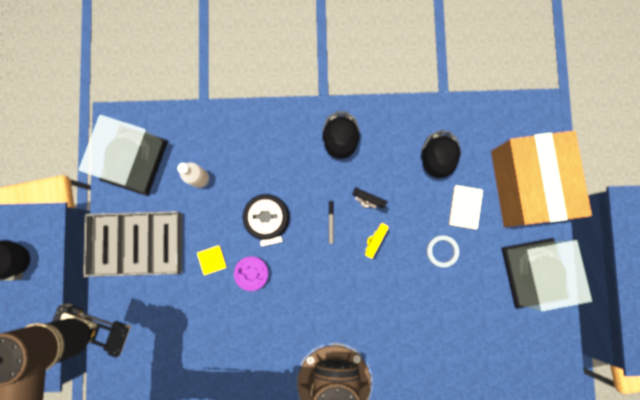

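Candidates for the post: the grey/black one at top (370,198) / side (348,175), and the yellow look-alike at top (377,241) / side (393,185). Candidates for the base: the black one at top (265,217) / side (301,273), and the purple one at top (251,273) / side (360,322). By the description I choose the grey/black post and the black base, and I'll check both in crops.

```bash
cat > h.py <<'E'
import numpy as np,cv2
from plant import ctrl,snapshot
from scipy.spatial.transform import Rotation as R
def cam(s):
    return np.array(s["mtx"]),np.array(s["eye"]),R.from_euler('xyz',s["attitude"],degrees=True).as_matrix()
def proj(s,P):
    K,e,A=cam(s); c=(np.atleast_2d(P)-e)@A; p=np.c_[c[:,0],-c[:,1],-c[:,2]]@K.T
    return p[:,:2]/p[:,2:]
def onz(s,uv,z):
    K,e,A=cam(s); d=np.linalg.inv(K)@np.array([uv[0],uv[1],1.]); d=A@(d*[1,-1,-1]); return e+d*(z-e[2])/d[2]
def crop(s,name,c,w,h,k):
    x,y=int(c[0]-w/2),int(c[1]-h/2); x=max(x,0);y=max(y,0)
    im=cv2.resize(s["image"][y:y+h,x:x+w],None,fx=k,fy=k,interpolation=cv2.INTER_CUBIC)
    cv2.imwrite(f"pics/{name}.png",im); print(name,"orig",x,y,"scale",k)
E
python3 - <<'E'
from h import *
s=snapshot("side");t=snapshot("top")
crop(s,"s_post",(350,175),60,60,10);crop(t,"t_post",(370,198),60,45,12)
crop(s,"s_base",(305,275),80,70,8);crop(t,"t_base",(265,218),60,60,10)
E
```

```text
s_post orig 320 145 scale 10
t_post orig 340 175 scale 12
s_base orig 265 240 scale 8
t_base orig 235 188 scale 10
```

View pics/s_post.png

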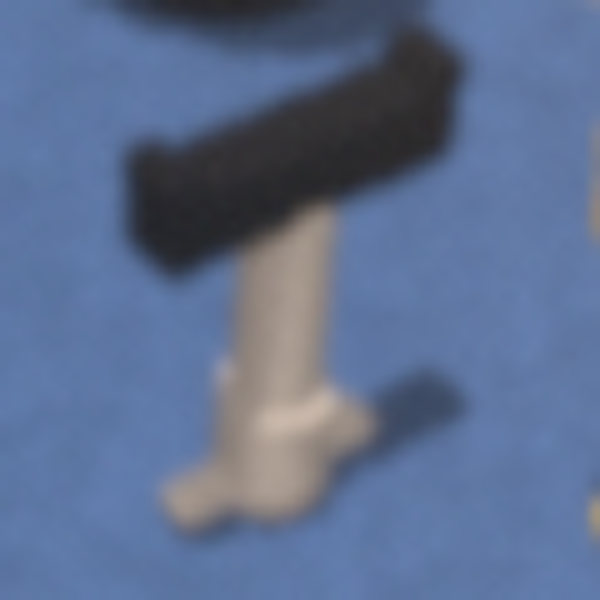

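View pics/t_post.png

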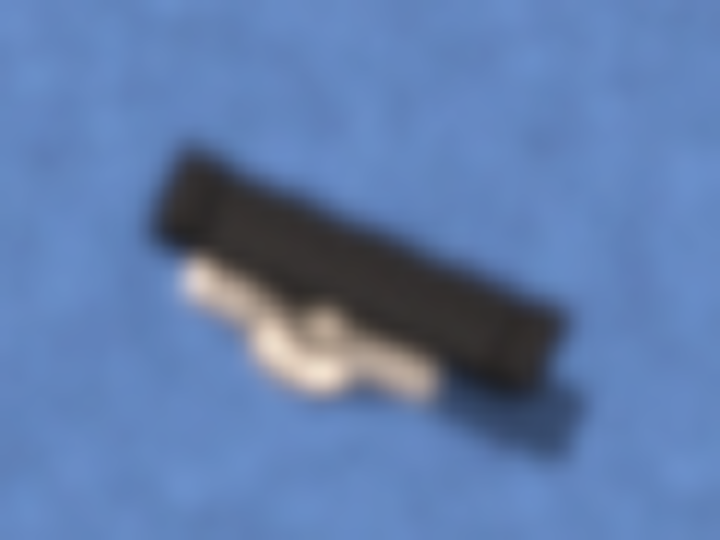

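View pics/s_base.png

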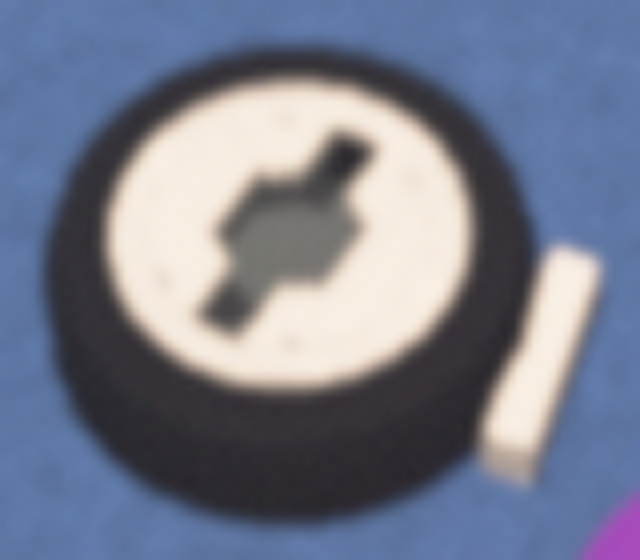

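View pics/t_base.png

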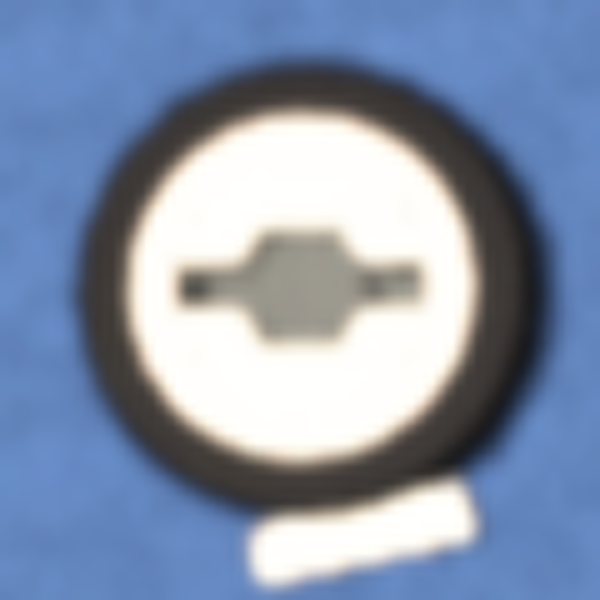

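The crops confirm it: an aluminium post with a black saddle, and a black base with an aluminium ring. The slots are visible, running from (178,288) to (420,282) in the top crop and from (350,150) to (222,318) in the side crop. Now to measure.

```bash
cat > fit.py <<'E'
from h import *
from scipy.optimize import least_squares
def mask(s,c,w,h,kind):
    im=s["image"].astype(int);m=np.zeros(im.shape[:2],np.uint8)
    x,y=int(c[0]-w/2),int(c[1]-h/2); sub=im[y:y+h,x:x+w]
    if kind=="dark": q=(sub.max(2)<80)
    else: q=(sub.min(2)>185)
    m[y:y+h,x:x+w]=q
    n,l,st,ce=cv2.connectedComponentsWithStats(m); k=1+np.argmax(st[1:,4]); return (l==k).astype(np.uint8)
def saddle_pts(x,y,z,yaw):
    P=[]
    for sx in(-.012,.012):
        for yy,zz in((-.052,.116),(.052,.116),(-.052,.153),(.052,.153),(-.038,.153),(.038,.153)): P.append((sx,yy,zz))
    return np.array(P)@R.from_euler('z',yaw).as_matrix().T+[x,y,z]
def mom(poly_or_mask):
    M=cv2.moments(poly_or_mask,True) if poly_or_mask.ndim==2 and poly_or_mask.dtype==np.uint8 else cv2.moments(poly_or_mask)
    return M
E
python3 - <<'E'
from fit import *
t=snapshot("top");s=snapshot("side")
# base circle
for n,v,c,w in(("top",t,(265,217),50),("side",s,(301,270),60)):
    m=mask(v,c,w,w if n=="top" else 50,"light")
    cs,_=cv2.findContours(m,cv2.RETR_EXTERNAL,cv2.CHAIN_APPROX_NONE); k=max(cs,key=cv2.contourArea)[:,0]
    P=np.array([onz(v,p,.045)[:2] for p in cv2.convexHull(k)[:,0]])
    f=least_squares(lambda q:np.hypot(P[:,0]-q[0],P[:,1]-q[1])-q[2],[*P.mean(0),.055]); print(n,"base",f.x,np.abs(f.fun).max())
for a in((178,288),(420,282)): print("top slot",onz(t,((a[0]+.5)/10-.5+235,(a[1]+.5)/10-.5+188),.045))
for a in((350,150),(222,318)): print("side slot",onz(s,((a[0]+.5)/8-.5+265,(a[1]+.5)/8-.5+240),.045))
for a in((250,540),(470,490)): print("top plate",onz(t,((a[0]+.5)/10-.5+235,(a[1]+.5)/10-.5+188),.023))
# saddle
vs=[(t,mask(t,(370,198),44,34,"dark")),(s,mask(s,(349,160),40,30,"dark"))]
def model(q,v):
    h=cv2.convexHull(proj(v,saddle_pts(q[0],q[1],0,q[2])).astype(np.float32)); M=cv2.moments(h)
    a=M['m00'];return np.array([M['m10']/a,M['m01']/a,0.5*np.arctan2(2*M['mu11'],M['mu20']-M['mu02']),a])
def meas(m):
    M=cv2.moments(m,True);a=M['m00'];return np.array([M['m10']/a,M['m01']/a,0.5*np.arctan2(2*M['mu11'],M['mu20']-M['mu02']),a])
D=[meas(m) for v,m in vs]
for idx in([0],[1],[0,1]):
    def f(q): return np.concatenate([((model(q,vs[i][0])-D[i])[:3])*[1,1,10] for i in idx])
    r=least_squares(f,[*onz(t,(370,198),.13)[:2],.3],diff_step=1e-3,x_scale=[.01,.01,.1]); print(idx,r.x,np.degrees(r.x[2]),r.fun.round(2),[ (model(r.x,v)[3],d[3]) for (v,_),d in zip(vs,D)])
E
```

```text
top base [0.53518792 0.20529163 0.05455605] 0.000601785441106395
side base [0.53443258 0.20784745 0.05242379] 0.000437432599726964
top slot [0.53548142 0.24502655 0.045     ]
top slot [0.5351848  0.16680659 0.045     ]
side slot [0.53361723 0.17350547 0.045     ]
side slot [0.53496872 0.2445985  0.045     ]
top plate [0.45427033 0.22585671 0.023     ]
top plate [0.46849384 0.15385151 0.023     ]
[0] [ 0.57449479 -0.12616677 -0.46794548] -26.811301127687077 [ 0.  0. -0.] [(np.float64(331.2484815742355), np.float64(245.0)), (np.float64(536.9429770195857), np.float64(366.0))]
[1] [ 0.57446139 -0.12173311 -0.4494337 ] -25.750654388725735 [ 0. -0. -0.] [(np.float64(330.3443482029252), np.float64(245.0)), (np.float64(536.5823380413931), np.float64(366.0))]
[0, 1] [ 0.57484267 -0.12462252 -0.45693653] -26.180534398989387 [-0.51 -0.1  -0.11  0.34 -0.6   0.07] [(np.float64(330.97167878225446), np.float64(245.0)), (np.float64(535.9614100281615), np.float64(366.0))]
```

```bash
cat >> fit.py <<'E'
def smask(v,c,w,h,thr=115):
    x,y=int(c[0]-w/2),int(c[1]-h/2); m=np.zeros(v["image"].shape[:2],np.uint8)
    sub=v["image"][y:y+h,x:x+w].astype(int); m[y:y+h,x:x+w]=((sub[...,0]<thr)&(sub[...,0]-sub[...,2]<35)&(sub[...,2]<95))
    n,l,st,ce=cv2.connectedComponentsWithStats(m); k=1+np.argmax(st[1:,4]); return (l==k).astype(np.uint8)
def mom(M):
    a=M['m00'];return np.array([M['m10']/a,M['m01']/a,0.5*np.arctan2(2*M['mu11'],M['mu20']-M['mu02']),a])
def model(q,v,z):
    return mom(cv2.moments(cv2.convexHull(proj(v,saddle_pts(q[0],q[1],z,q[2])).astype(np.float32))))
def fitsad(vs,x0,z=0):
    D=[mom(cv2.moments(m,True)) for v,m in vs]; out=[]
    for idx in([i] for i in range(len(vs))):
        f=lambda q:np.concatenate([((model(q,vs[i][0],z)-D[i])[:3])*[1,1,10] for i in idx])
        r=least_squares(f,x0,diff_step=1e-3,x_scale=[.01,.01,.1]);out.append(r.x)
        print("sad",r.x.round(4),np.degrees(r.x[2]).round(1),[(round(model(r.x,v,z)[3]),d[3]) for (v,_),d in zip(vs,D)])
    return out
E
python3 - <<'E'
from fit import *
t=snapshot("top");s=snapshot("side")
vs=[(t,smask(t,(370,198),44,34)),(s,smask(s,(349,160),40,34))]
o=fitsad(vs,[.575,-.125,-.46])
for (v,m),n,c,q in zip(vs,("t","s"),((370,198),(349,175)),o):
    im=cv2.resize(v["image"],None,fx=8,fy=8,interpolation=cv2.INTER_CUBIC)
    h=cv2.convexHull(proj(v,saddle_pts(q[0],q[1],0,q[2])).astype(np.float32));cv2.polylines(im,[(h*8+4).astype(int)],True,(0,255,0),1)
    f=proj(v,[[q[0],q[1],0.]])[0]*8+4;cv2.circle(im,tuple(f.astype(int)),3,(0,0,255),-1)
    a=proj(v,np.array([[0,-.036,.014],[0,.036,.014]])@R.from_euler('z',q[2]).as_matrix().T+[q[0],q[1],0])*8+4
    for k in a: cv2.circle(im,tuple(k.astype(int)),3,(255,0,255),-1)
    x,y=int(c[0]*8),int(c[1]*8);cv2.imwrite(f"pics/ov_{n}.png",im[y-240:y+240,x-240:x+240])
for p in((367,256),(386,225)):print("yellow",onz(t,p,.14))
for p in((190,165),(200,185)):print("bottle",onz(t,p,.1))
E
cd pics; python3 -c "
import cv2,numpy as np;cv2.imwrite('ov_b.png',np.hstack([cv2.imread('ov_t.png'),cv2.imread('ov_s.png')])[:, :960][:, ::1]) ; im=cv2.imread('ov_b.png');cv2.imwrite('ov_b.png',cv2.resize(im,(800,400)))"
```

```text
sad [ 0.5746 -0.1258 -0.4616] -26.4 [(331, np.float64(266.0)), (536, np.float64(527.0))]
sad [ 0.5834 -0.1357 -0.3348] -19.2 [(333, np.float64(266.0)), (504, np.float64(527.0))]
yellow [ 0.39896666 -0.1111027   0.14      ]
yellow [ 0.49024475 -0.17195064  0.14      ]
bottle [0.69904914 0.43159878 0.1       ]
bottle [0.63445736 0.40014238 0.1       ]
```

View pics/ov_b.png

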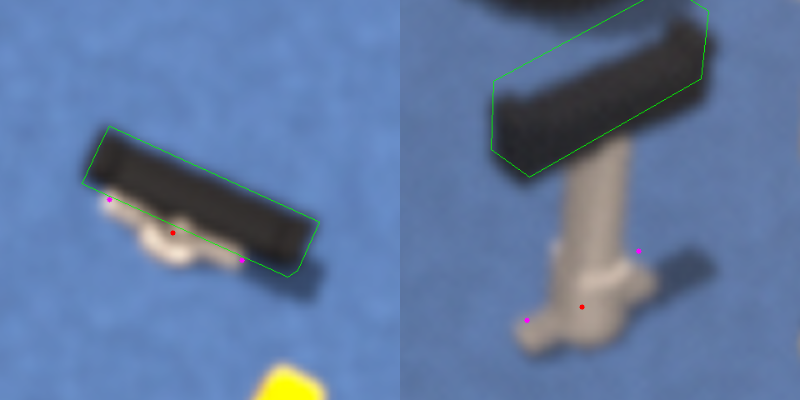

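The top overlay fits. The side mask also caught the helmet behind the post, so I'll redo the side view with a tighter window and the notched outline.

Run:
```python
from fit import *
t=snapshot("top");s=snapshot("side")
def px(a,k,o): return ((a[0]+.5)/k-.5+o[0],(a[1]+.5)/k-.5+o[1])
# side crop: bottom edge corners of near face etc. read by eye in s_post (x10, origin 320,145)
L=px((128,150),10,(320,145)); 
for q in([.5746,-.1258,-.4616],[.573,-.122,-.45]):
    im=cv2.resize(s["image"],None,fx=10,fy=10,interpolation=cv2.INTER_CUBIC)
    P=saddle_pts(*q[:2],0,q[2]); 
    B=[(sx,yy,zz) for sx in(-.012,.012) for yy,zz in((-.052,.116),(.052,.116),(.052,.153),(.038,.153),(.038,.146),(-.038,.146),(-.038,.153),(-.052,.153))]
    B=np.array(B)@R.from_euler('z',q[2]).as_matrix().T+[q[0],q[1],0]
    for i,c in((0,(0,255,0)),(8,(0,255,255))):
        cv2.polylines(im,[(proj(s,B[i:i+8])*10+5).astype(int).reshape(-1,1,2)],True,c,1)
    a=proj(s,np.array([[0,-.036,.014],[0,.036,.014],[0,0,0]])@R.from_euler('z',q[2]).as_matrix().T+[q[0],q[1],0])*10+5
    for k in a: cv2.circle(im,tuple(k.astype(int)),4,(0,0,255),-1)
    cv2.imwrite(f"pics/ovs_{q[0]}.png",im[1450:2050,3200:3800])
```

```text
(no output)
```

View pics/ovs_0.5746.png

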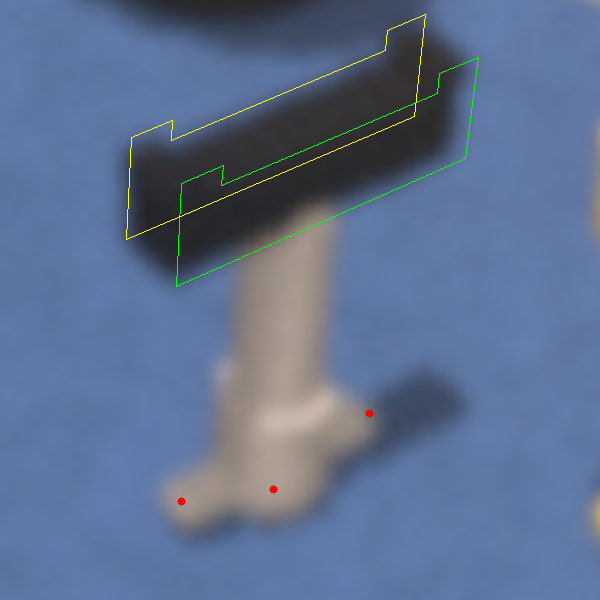

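```bash
cat >> h.py <<'E'
def plan(p,yaw,cmd=None):
    """shift/turn to reach world p with tool down at yaw(deg) from measured pose"""
    o=ctrl.get_obs(); A=R.from_euler('xyz',o["orientation"],degrees=True); T=R.from_euler('xyz',[180,0,yaw],degrees=True)
    d=A.inv().apply(np.array(p)-o["tool_pos"]); r=(A.inv()*T).as_rotvec()
    print("clk",o["clock"].__round__(2),"pos",o["tool_pos"].round(4),"ori",o["orientation"].round(2),"F",o["force"].round(2),"M",o["moment"].round(3),"open",round(o["opening"],4),"j",o["joint_pos"].round(1))
    print("shift",d.round(4),"turn",r.round(4))
E
python3 -c "
from h import *
plan([.5745,-.1245,.26],-116.2)"
```

```text
clk 0.5 pos [0.2307 0.6343 0.2027] ori [179.99   0.   -19.99] F [0.03 0.12 0.24] M [-0.031  0.043 -0.019] open 0.0876 j [ 86.5  20.5   0.7  -0.  -70.1 -16.5]
shift [ 0.5825  0.5956 -0.0572] turn [ 1.0000e-04 -1.0000e-04  1.6792e+00]
```

```bash
python3 -m pendant '[[0.02,0.02,-0.05,0,0,0.05,0],[0.06,0.06,-0.057,0,0,0.2,0],[0.1,0.102,-0.057,0,0,0.35,0],[0.14,0.143,-0.057,0,0,0.5,0],[0.18,0.184,-0.057,0,0,0.65,0],[0.22,0.225,-0.057,0,0,0.8,0],[0.26,0.266,-0.057,0,0,0.95,0],[0.3,0.307,-0.057,0,0,1.1,0],[0.34,0.348,-0.057,0,0,1.25,0],[0.38,0.389,-0.057,0,0,1.4,0],[0.42,0.429,-0.057,0,0,1.55,0],[0.46,0.47,-0.057,0,0,1.679,0]]'
python3 -c "
from h import *
plan([.5745,-.1245,.26],-116.2)"
```

```text
clock: 2.0
tool_pos: [0.5029, 0.0337, 0.2602]
orientation: [-180.0, 0.1, -116.4]
force: [1.2, 0.6, 0.5]
opening: 0.044
clk 2.0 pos [0.5029 0.0337 0.2602] ori [-1.7996e+02  5.0000e-02 -1.1643e+02] F [1.23 0.64 0.54] M [ 0.23  -0.226  0.062] open 0.044 j [ 26.2   2.2 -15.1   0.  -72.6 -52.6]
shift [ 0.1098 -0.1345  0.0002] turn [-0.0007  0.0009 -0.004 ]
```

```bash
python3 -m pendant '[[0.03,-0.036,0,0,0,0,0],[0.065,-0.08,0,0,0,0,0],[0.095,-0.116,0,0,0,0,0],[0.11,-0.1345,0,0,0,0,0],[0.11,-0.1345,0,0,0,0,0],[0.11,-0.1345,0,0,0,0,0]]'
python3 - <<'E'
from h import *
plan([.5745,-.1250,.120],-116.2)
t=snapshot("top");s=snapshot("side")
crop(s,"s_1",(350,165),80,70,8)
E
```

```text
clock: 2.75
tool_pos: [0.5743, -0.1224, 0.2597]
orientation: [180.0, 0.0, -116.2]
force: [-0.9, -0.2, -0.4]
opening: 0.044
clk 2.75 pos [ 0.5743 -0.1224  0.2597] ori [ 1.7999e+02  1.0000e-02 -1.1620e+02] F [-0.93 -0.16 -0.36] M [ 0.116 -0.146 -0.046] open 0.044 j [  7.   10.5  -5.6  -0.  -73.9 -33.2]
shift [ 0.0023 -0.0014  0.1397] turn [0.0002 0.0001 0.0001]
s_1 orig 310 130 scale 8
```

View pics/s_1.png

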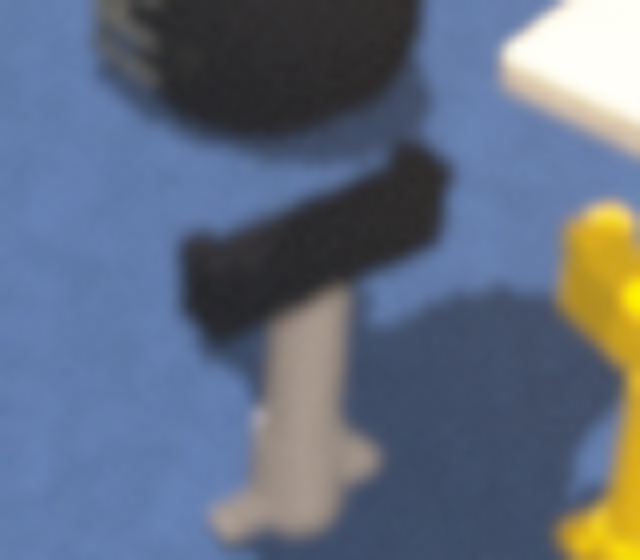

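Run:
```python
from h import *
o=ctrl.get_obs()
for n in("side","top"):
    v=snapshot(n); print(n,v["eye"],proj(v,o["tool_pos"]));cv2.imwrite(f"pics/{n}1.png",v["image"])
```

```text
side [0.23751323 0.65192847 0.80633355] [[352.37172795 122.40178203]]
top [0.41382158 0.02221534 1.58113765] [[372.44136289 192.91300294]]
```

View pics/side1.png

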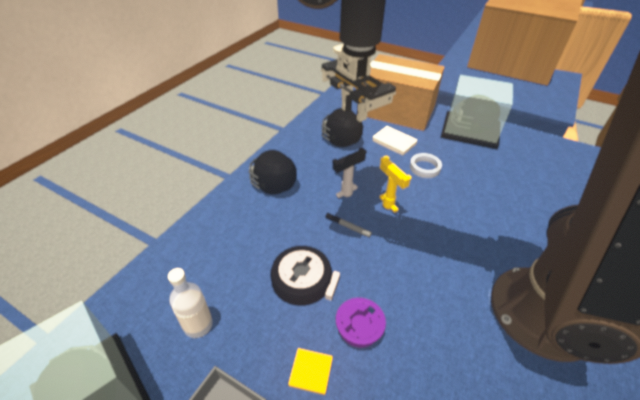

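View pics/top1.png

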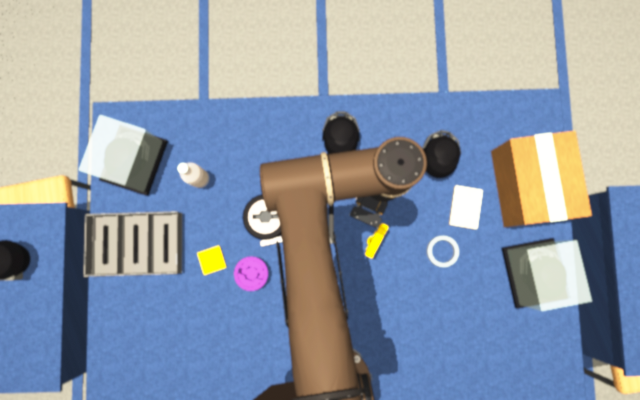

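```bash
python3 -m pendant '[[0.0023,-0.0014,0.03,0,0,0,0],[0.0023,-0.0014,0.06,0,0,0,0],[0.0023,-0.0014,0.085,0,0,0,0],[0.0023,-0.0014,0.095,0,0,0,0],[0.0023,-0.0014,0.095,0,0,0,0]]'
python3 - <<'E'
from h import *
plan([.5745,-.1250,.120],-116.2)
s=snapshot("side")
crop(s,"s_2",(350,150),70,70,8)
E
```

```text
clock: 3.58
tool_pos: [0.5747, -0.125, 0.1648]
orientation: [180.0, -0.0, -116.1]
force: [0.3, 0.2, 0.8]
opening: 0.0437
clk 3.58 pos [ 0.5747 -0.125   0.1648] ori [ 1.7998e+02 -2.0000e-02 -1.1615e+02] F [0.35 0.18 0.8 ] M [ 0.098 -0.148 -0.021] open 0.0437 j [  6.8  14.  -13.7   0.  -62.3 -32.9]
shift [0.     0.0002 0.0448] turn [ 0.0004 -0.0004  0.0009]
s_2 orig 315 115 scale 8
```

View pics/s_2.png

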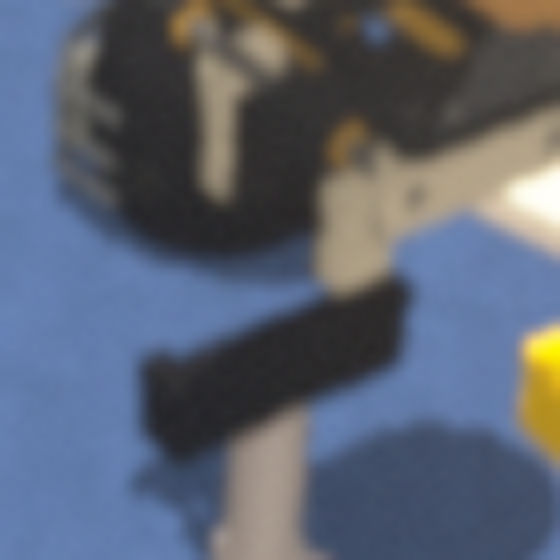

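Fingers straddle the bar, with tips at crop (215,195) and (355,290) above the bar centre near (275,340). Continuing down.

```bash
python3 -m pendant '[[0,0,0.018,0,0,0,0],[0,0,0.034,0,0,0,0],[0,0,0.0445,0,0,0,0],[0,0,0.0445,0,0,0,0]]'
python3 - <<'E'
from h import *
plan([.5745,-.1250,.120],-116.2)
s=snapshot("side")
crop(s,"s_3",(350,160),70,70,8)
E
```

```text
clock: 4.12
tool_pos: [0.5744, -0.1254, 0.1196]
orientation: [179.9, -0.0, -116.2]
force: [-0.2, -0.2, 1.4]
opening: 0.0437
clk 4.12 pos [ 0.5744 -0.1254  0.1196] ori [ 1.7993e+02 -4.0000e-02 -1.1619e+02] F [-0.19 -0.24  1.41] M [ 0.111 -0.104 -0.021] open 0.0437 j [  6.7  16.3 -17.   -0.  -56.7 -32.9]
shift [-0.0004  0.0001 -0.0004] turn [ 0.0012 -0.0007  0.0002]
s_3 orig 315 125 scale 8
```

View pics/s_3.png

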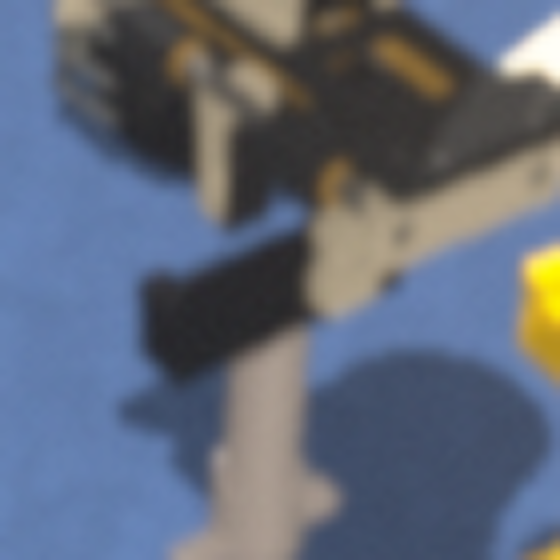

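Run:
```python
from h import *
s=snapshot("side");o=ctrl.get_obs()
A=R.from_euler('xyz',o["orientation"],degrees=True).as_matrix()
k=8;f=lambda P:(proj(s,P)-[315,125])*k+4
T=lambda p:o["tool_pos"]+A@np.array(p)
print("tip pts", f([T([x,y,0]) for y in(-.022,.022) for x in(-.0095,.0095)]))
print("outer", f([T([x,y,0]) for y in(-.034,.034) for x in(0,)]))
im=cv2.resize(s["image"][125:195,315:385],None,fx=k,fy=k,interpolation=cv2.INTER_CUBIC)
for y in(-.022,.022):
    cv2.polylines(im,[f([T([-.0095,y,0]),T([.0095,y,0]),T([.0095,y,-.04]),T([-.0095,y,-.04])]).astype(int).reshape(-1,1,2)],True,(0,255,0) if y<0 else (0,255,255),1)
cv2.imwrite("pics/s_3b.png",im)
```

```text
tip pts [[220.03252212 286.20018316]
 [261.94013431 268.16957759]
 [294.24217351 351.60289569]
 [336.63910079 332.6643576 ]]
outer [[221.36629465 259.97519192]
 [336.45949903 360.36714623]]
```

View pics/s_3b.png

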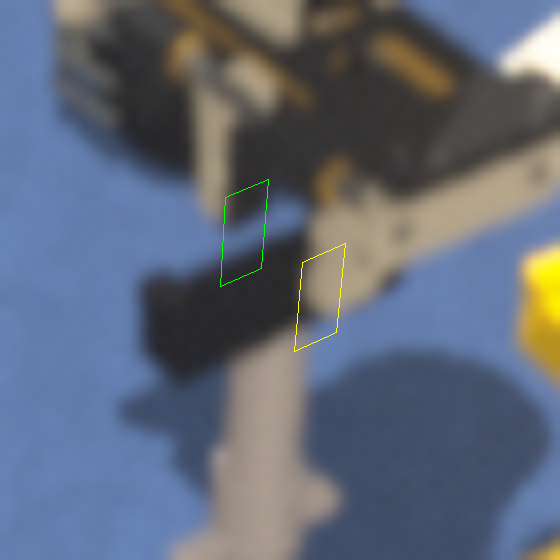

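Projected pads agree within about 2 px along the bar. The open fingers sit a bit higher because the linkage swings them. Closing.

```bash
python3 -m pendant '[[0,0,0,0,0,0,-1],[0,0,0,0,0,0,-1],[0,0,0,0,0,0,-1],[0,0,0,0,0,0,-1],[0,0,0,0,0,0,-1],[0,0,0,0,0,0,-1]]'
python3 - <<'E'
from h import *
plan([.5745,-.1250,.120],-116.2)
s=snapshot("side")
crop(s,"s_4",(350,160),70,70,8)
E
```

```text
clock: 4.97
tool_pos: [0.575, -0.1254, 0.1206]
orientation: [-180.0, 0.0, -116.2]
force: [-0.2, -0.3, 2.5]
opening: 0.0219
clk 4.97 pos [ 0.575  -0.1254  0.1206] ori [-1.7997e+02  1.0000e-02 -1.1618e+02] F [-0.25 -0.35  2.53] M [ 0.031 -0.135  0.   ] open 0.0219 j [  6.7  16.2 -17.    0.  -56.7 -32.9]
shift [-0.0001  0.0006  0.0006] turn [-0.0006  0.0002  0.0004]
s_4 orig 315 125 scale 8
```

View pics/s_4.png

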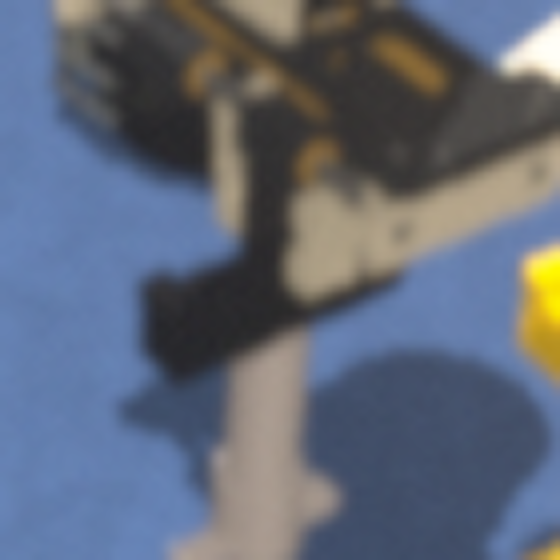

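```bash
python3 -m pendant '[[0,0,-0.01,0,0,0,-1],[0,0,-0.03,0,0,0,-1],[0,0,-0.055,0,0,0,-1],[0,0,-0.075,0,0,0,-1],[0,0,-0.08,0,0,0,-1],[0,0,-0.08,0,0,0,-1]]'
python3 - <<'E'
from h import *
plan([.535,.2055,.20],-90)
s=snapshot("side")
crop(s,"s_5",(350,150),80,80,7)
E
```

```text
clock: 5.78
tool_pos: [0.5744, -0.1252, 0.1998]
orientation: [180.0, 0.0, -116.2]
force: [-0.3, 0.2, -3.9]
opening: 0.0222
clk 5.78 pos [ 0.5744 -0.1252  0.1998] ori [ 1.7996e+02  1.0000e-02 -1.1620e+02] F [-0.29  0.15 -3.87] M [ 0.147 -0.026  0.051] open 0.0222 j [  6.7  12.5 -10.9  -0.  -66.6 -32.9]
shift [-0.2793  0.1813  0.    ] turn [ 6.000e-04  3.000e-04 -4.572e-01]
s_5 orig 310 110 scale 7
```

View pics/s_5.png

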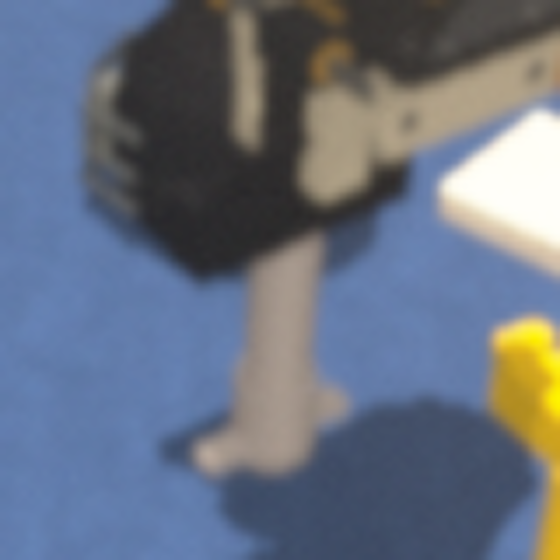

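Lifted, foot hanging about 80 mm up, load about 3 N. Moving over the base.

```bash
python3 -m pendant '[[-0.015,0.01,0,0,0,-0.03,-1],[-0.05,0.033,0,0,0,-0.08,-1],[-0.09,0.058,0,0,0,-0.15,-1],[-0.13,0.084,0,0,0,-0.21,-1],[-0.17,0.11,0,0,0,-0.28,-1],[-0.21,0.136,0,0,0,-0.34,-1],[-0.245,0.159,0,0,0,-0.4,-1],[-0.268,0.174,0,0,0,-0.44,-1],[-0.2793,0.1813,0,0,0,-0.457,-1],[-0.2793,0.1813,0,0,0,-0.457,-1],[-0.2793,0.1813,0,0,0,-0.457,-1]]'
python3 - <<'E'
from h import *
plan([.535,.2055,.160],-90)
for n in("side","top"):
    v=snapshot(n);cv2.imwrite(f"pics/{n}6.png",v["image"])
    if n=="side": crop(v,"s_6",(302,240),100,100,7)
E
```

```text
clock: 7.2
tool_pos: [0.5351, 0.2047, 0.2]
orientation: [180.0, -0.0, -90.0]
force: [-1.0, -0.6, -2.8]
opening: 0.0222
clk 7.2 pos [0.5351 0.2047 0.2   ] ori [ 1.7997e+02 -3.0000e-02 -9.0030e+01] F [-1.01 -0.59 -2.84] M [ 0.037 -0.11  -0.019] open 0.0222 j [ 40.5  11.1 -12.7  -0.  -66.2 -40.5]
shift [-0.0008  0.0001  0.04  ] turn [ 0.0006 -0.0005 -0.0006]
s_6 orig 252 190 scale 7
```

View pics/s_6.png

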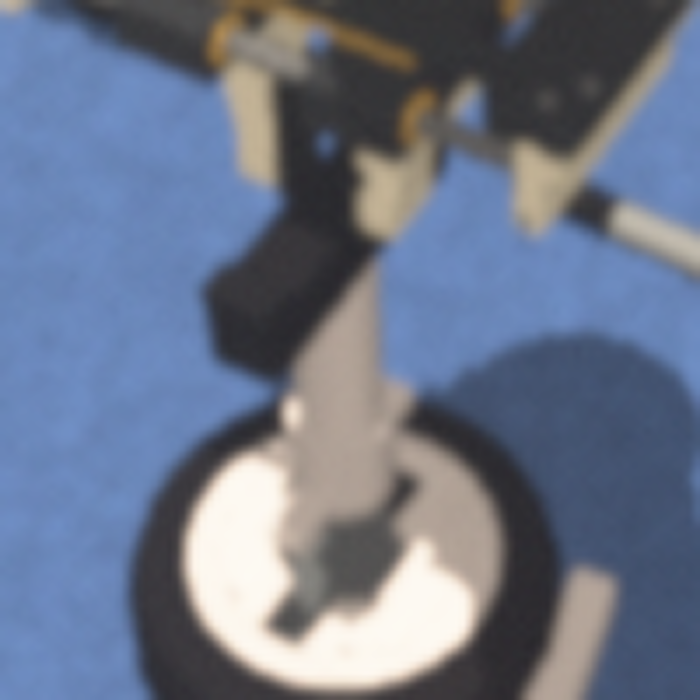

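View pics/top6.png

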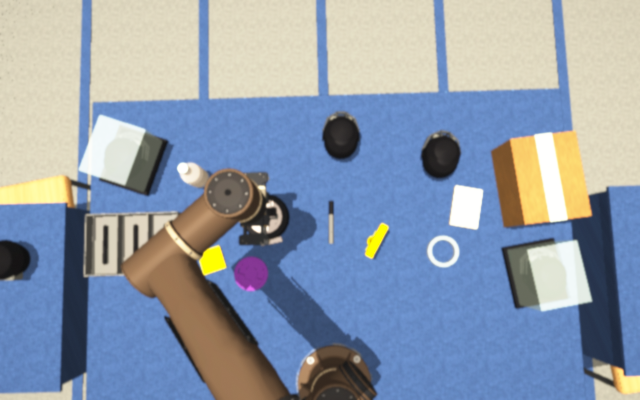

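```bash
cat >> fit.py <<'E'
def ovpost(v,im,x,y,z,yaw,org,k,col=(0,255,0)):
    M=R.from_euler('z',yaw).as_matrix()
    f=lambda P:((proj(v,np.array(P)@M.T+[x,y,z])-org)*k+k/2).astype(int).reshape(-1,1,2)
    th=np.linspace(0,2*np.pi,40); C=lambda r,h:[(r*np.cos(a),r*np.sin(a),h) for a in th]
    for r,h in((.018,.01),(.0175,.044),(.014,.044),(.014,.116)): cv2.polylines(im,[f(C(r,h))],True,col,1)
    for h in(.01,.018): cv2.polylines(im,[f([(-.0065,-.036,h),(-.0065,.036,h),(.0065,.036,h),(.0065,-.036,h)])],True,(255,0,255),1)
    for sx in(-.012,.012):
        cv2.polylines(im,[f([(sx,yy,zz) for yy,zz in((-.052,.116),(.052,.116),(.052,.153),(.038,.153),(.038,.146),(-.038,.146),(-.038,.153),(-.052,.153))])],True,(0,255,255),1)
def ovbase(v,im,x,y,org,k,ang=0):
    f=lambda P:((proj(v,np.array(P)+[x,y,0])-org)*k+k/2).astype(int).reshape(-1,1,2)
    th=np.linspace(0,2*np.pi,60); C=lambda r,h:[(r*np.cos(a),r*np.sin(a),h) for a in th]
    for r,h in((.0205,.045),(.0535,.045)): cv2.polylines(im,[f(C(r,h))],True,(0,0,255),1)
    M=R.from_euler('z',ang).as_matrix(); cv2.polylines(im,[f(np.array([(-.009,-.042,.045),(-.009,.042,.045),(.009,.042,.045),(.009,-.042,.045)])@M.T)],True,(0,128,255),1)
E
python3 - <<'E'
from fit import *
s=snapshot("side");o=ctrl.get_obs();p=o["tool_pos"]
for i,(dx,dy,off) in enumerate([(0,0,.12)]):
    im=cv2.resize(s["image"][190:290,252:352],None,fx=7,fy=7,interpolation=cv2.INTER_CUBIC)
    ovpost(s,im,p[0]+dx,p[1]+dy,p[2]-off,0,[252,190],7); ovbase(s,im,.5344,.2078,[252,190],7)
    cv2.imwrite(f"pics/s_6o{i}.png",im)
E
```

```text
(no output)
```

View pics/s_6o0.png

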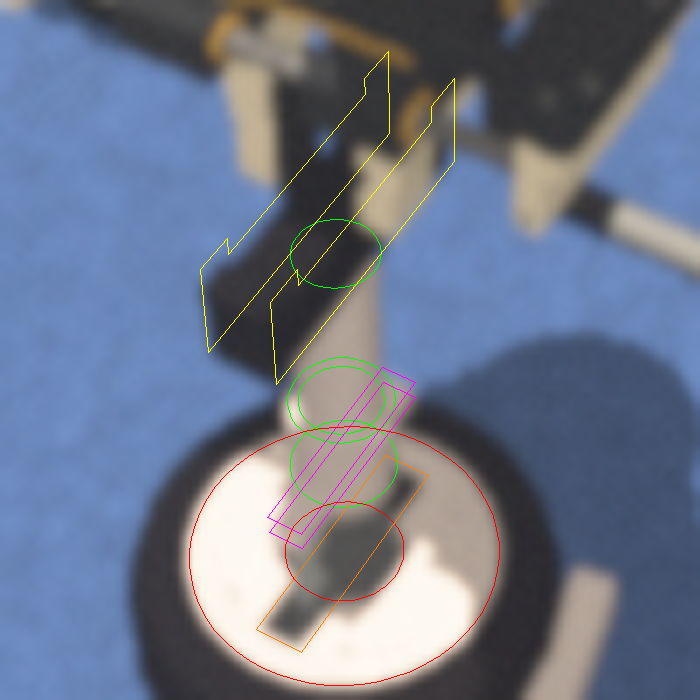

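Run:
```python
from fit import *
s=snapshot("side");o=ctrl.get_obs();p=o["tool_pos"]
for i,(dx,dy) in enumerate([(-.0015,.0026)]):
    im=cv2.resize(s["image"][212:272,270:330],None,fx=12,fy=12,interpolation=cv2.INTER_CUBIC)[:600]
    im2=im.copy()
    ovpost(s,im2,p[0]+dx,p[1]+dy,p[2]-.12,0,[270,212],12)
    cv2.imwrite(f"pics/s_6p{i}.png",im2);cv2.imwrite(f"pics/s_6q{i}.png",im)
```

View pics/s_6p0.png

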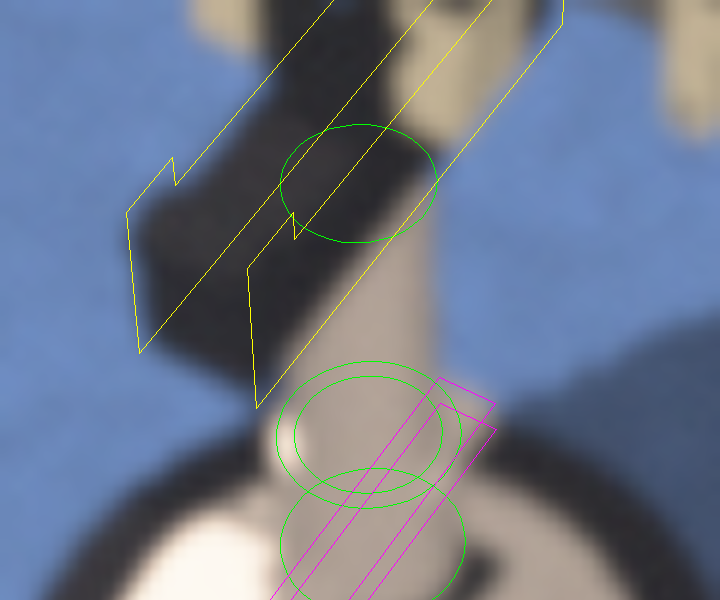

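View pics/s_6q0.png

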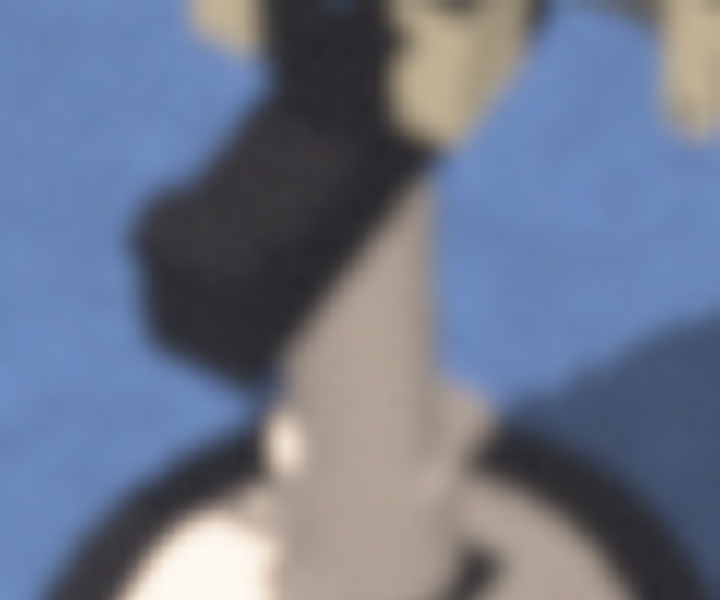

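Correcting for the side camera's bias using the held post puts the base axis at about (0.5356, 0.2053), which agrees with the top view. The slots lie along world y within about 0.03 rad. Lowering now, then feeling for contact.

```bash
python3 -m pendant '[[0,-0.0005,0.01,0,0,0,-1],[0,-0.0005,0.025,0,0,0,-1],[0,-0.0005,0.036,0,0,0,-1],[0,-0.0005,0.04,0,0,0,-1],[0,-0.0005,0.04,0,0,0,-1]]'
python3 -c "
from h import *
plan([.5356,.2053,.149],-90)"
python3 -m pendant '[[0,0,0.002,0,0,0,-1],[0,0,0.004,0,0,0,-1],[0,0,0.006,0,0,0,-1],[0,0,0.006,0,0,0,-1]]'
python3 -c "
from h import *
plan([.5356,.2053,.149],-90)"
```

```text
clock: 8.02
tool_pos: [0.5358, 0.2053, 0.1599]
orientation: [180.0, -0.0, -90.0]
force: [0.2, -0.8, -2.4]
opening: 0.0223
clk 8.03 pos [0.5358 0.2053 0.1599] ori [ 1.7997e+02 -3.0000e-02 -8.9990e+01] F [ 0.25 -0.77 -2.4 ] M [ 0.08  -0.012 -0.002] open 0.0223 j [ 40.5  12.9 -15.9   0.  -61.2 -40.5]
shift [-0.      0.0002  0.0109] turn [ 0.0004 -0.0005  0.0001]
clock: 8.52
tool_pos: [0.5357, 0.2053, 0.1542]
orientation: [180.0, -0.0, -90.0]
force: [0.6, -0.2, -2.2]
opening: 0.0223
clk 8.53 pos [0.5357 0.2053 0.1542] ori [179.99  -0.   -90.  ] F [ 0.6  -0.17 -2.23] M [ 0.051 -0.006  0.01 ] open 0.0223 j [ 40.5  13.2 -16.3  -0.  -60.5 -40.5]
shift [-0.      0.0001  0.0052] turn [ 0.0002 -0.0001 -0.    ]
```

```bash
python3 -m pendant '[[0,0,0.001,0,0,0,-1],[0,0,0.002,0,0,0,-1],[0,0,0.003,0,0,0,-1],[0,0,0.004,0,0,0,-1],[0,0,0.004,0,0,0,-1]]'
python3 -c "
from h import *
plan([.5356,.2053,.137],-90)
s=snapshot('side');crop(s,'s_7',(302,260),80,80,8)"
```

```text
clock: 9.15
tool_pos: [0.5358, 0.2053, 0.1502]
orientation: [180.0, -0.0, -90.0]
force: [0.4, -0.6, -2.9]
opening: 0.0222
clk 9.15 pos [0.5358 0.2053 0.1502] ori [ 1.7999e+02 -1.0000e-02 -9.0000e+01] F [ 0.39 -0.61 -2.89] M [ 0.125 -0.061 -0.004] open 0.0222 j [ 40.5  13.4 -16.6   0.  -60.  -40.5]
shift [-0.      0.0002  0.0132] turn [ 0.0002 -0.0001  0.    ]
s_7 orig 262 220 scale 8
```

View pics/s_7.png

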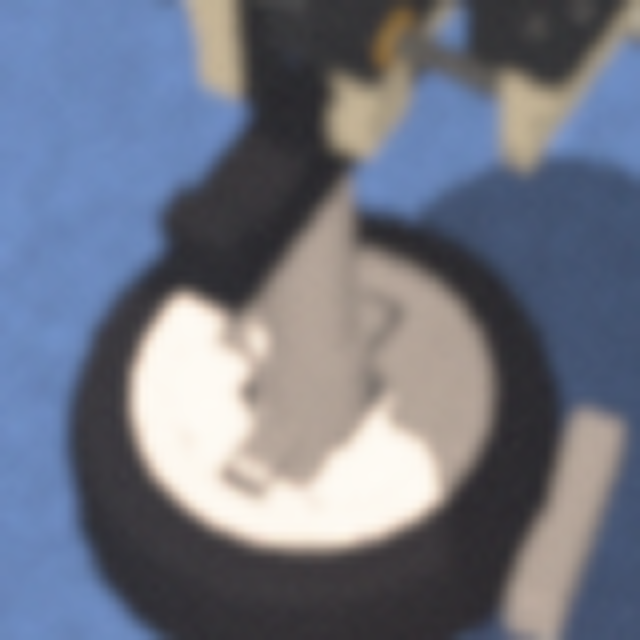

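The lugs are in the slots with no contact; slot outlines around the lugs show at crop (245,475) and (385,310). Pushing against the spring.

```bash
python3 -m pendant '[[0,0,0.002,0,0,0,-1],[0,0,0.004,0,0,0,-1],[0,0,0.006,0,0,0,-1],[0,0,0.006,0,0,0,-1]]'
python3 -c "
from h import *
plan([.5356,.2053,.137],-90)"
python3 -m pendant '[[0,0,0.002,0,0,0,-1],[0,0,0.004,0,0,0,-1],[0,0,0.0055,0,0,0,-1],[0,0,0.0055,0,0,0,-1],[0,0,0.0055,0,0,0,-1]]'
python3 -c "
from h import *
plan([.5356,.2053,.137],-90)
s=snapshot('side');crop(s,'s_8',(302,260),80,80,8)"
```

```text
clock: 9.7
tool_pos: [0.5362, 0.2054, 0.1446]
orientation: [-180.0, 0.0, -90.0]
force: [-0.2, -0.3, 4.7]
opening: 0.0222
clk 9.7 pos [0.5362 0.2054 0.1446] ori [-1.7995e+02  1.0000e-02 -8.9990e+01] F [-0.2  -0.34  4.75] M [-0.086 -0.122  0.02 ] open 0.0222 j [ 40.5  13.7 -17.1   0.  -59.2 -40.5]
shift [0.0001 0.0006 0.0076] turn [-0.0008  0.0002  0.0002]
clock: 10.32
tool_pos: [0.5363, 0.2055, 0.1393]
orientation: [-179.9, 0.0, -90.0]
force: [-0.5, -0.3, 6.1]
opening: 0.022
clk 10.32 pos [0.5363 0.2055 0.1393] ori [-1.7994e+02  2.0000e-02 -8.9980e+01] F [-0.46 -0.31  6.09] M [-0.167  0.026  0.043] open 0.022 j [ 40.5  14.  -17.4   0.  -58.5 -40.5]
shift [0.0002 0.0007 0.0023] turn [-0.0011  0.0004  0.0003]
s_8 orig 262 220 scale 8
```

View pics/s_8.png

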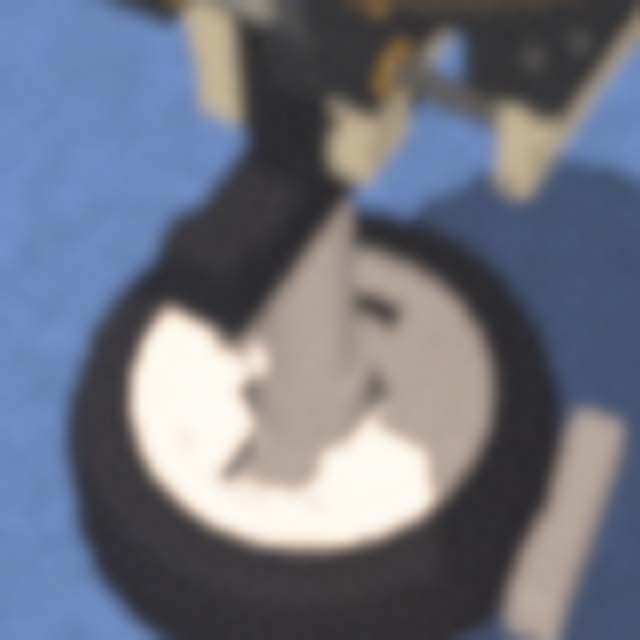

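```bash
python3 -m pendant '[[0,0,0.001,0,0,0,-1],[0,0,0.002,0,0,0,-1],[0,0,0.0025,0,0,0,-1],[0,0,0.0025,0,0,0,-1]]'
python3 -c "
from h import *
plan([.5356,.2053,.137],-90)"
```

```text
clock: 10.88
tool_pos: [0.5368, 0.2056, 0.1374]
orientation: [-179.9, 0.0, -90.0]
force: [-0.5, -0.5, 10.8]
opening: 0.0226
clk 10.88 pos [0.5368 0.2056 0.1374] ori [-1.7988e+02  4.0000e-02 -8.9970e+01] F [-0.5  -0.53 10.78] M [-0.195  0.281 -0.036] open 0.0226 j [ 40.5  14.1 -17.6   0.1 -58.2 -40.5]
shift [0.0003 0.0012 0.0004] turn [-0.0021  0.0007  0.0004]
```

Bottomed out at post z of about 17 mm. Backing off about 1 mm and turning clockwise, which is +az in the tool frame.

```bash
python3 -m pendant '[[0,0,-0.001,0,0,0,-1],[0,0,-0.001,0,0,0.1,-1],[0,0,-0.001,0,0,0.2,-1],[0,0,-0.001,0,0,0.3,-1],[0,0,-0.001,0,0,0.4,-1],[0,0,-0.001,0,0,0.4,-1]]'
python3 -c "
from h import *
plan([.5356,.2053,.138],-159)"
```

```text
clock: 11.62
tool_pos: [0.5361, 0.2056, 0.1378]
orientation: [-180.0, 0.0, -113.0]
force: [-1.3, -0.4, 7.1]
opening: 0.0222
clk 11.62 pos [0.5361 0.2056 0.1378] ori [-1.7997e+02  5.0000e-02 -1.1298e+02] F [-1.33 -0.36  7.09] M [0.121 0.565 0.051] open 0.0222 j [ 40.5  14.  -17.6   0.  -58.4 -63.5]
shift [ 0.0005  0.0003 -0.0002] turn [-2.000e-04  1.000e-03  8.032e-01]
```

```bash
python3 -m pendant '[[0,0,0,0,0,0.12,-1],[0,0,0,0,0,0.24,-1],[0,0,0,0,0,0.36,-1],[0,0,0,0,0,0.48,-1],[0,0,0,0,0,0.6,-1],[0,0,0,0,0,0.6,-1]]'
python3 -c "
from h import *
plan([.5356,.2053,.138],-159)"
python3 -m pendant '[[0,0,0,0,0,0.08,-1],[0,0,0,0,0,0.14,-1],[0,0,0,0,0,0.2,-1],[0,0,0,0,0,0.2,-1]]'
python3 -c "
from h import *
plan([.5356,.2053,.138],-159)
s=snapshot('side');crop(s,'s_9',(302,260),80,80,8)"
```

```text
clock: 12.38
tool_pos: [0.5362, 0.206, 0.1379]
orientation: [180.0, 0.1, -147.4]
force: [-1.5, 2.1, 8.1]
opening: 0.0222
clk 12.38 pos [0.5362 0.206  0.1379] ori [ 1.7998e+02  9.0000e-02 -1.4737e+02] F [-1.47  2.13  8.13] M [0.626 0.442 0.031] open 0.0222 j [ 40.5  14.  -17.5  -0.  -58.3 -97.9]
shift [ 0.0009 -0.0003 -0.0001] turn [0.0005 0.0016 0.203 ]
clock: 12.88
tool_pos: [0.5363, 0.2061, 0.1379]
orientation: [180.0, 0.1, -158.7]
force: [-0.7, 0.7, 6.9]
opening: 0.022
clk 12.88 pos [0.5363 0.2061 0.1379] ori [ 1.7997e+02  1.0000e-01 -1.5873e+02] F [-0.71  0.75  6.9 ] M [0.744 0.424 0.566] open 0.022 j [  40.5   14.   -17.5    0.   -58.3 -109.3]
shift [ 0.0009 -0.0005 -0.0001] turn [0.0006 0.0017 0.0047]
s_9 orig 262 220 scale 8
```

View pics/s_9.png

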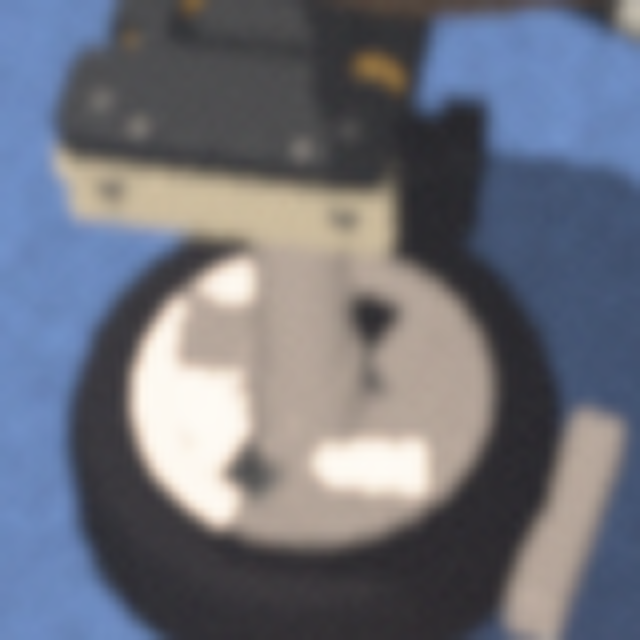

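The moment jumped to 0.57 N m, against 0.06 N m friction, so this looks like the stop. I'll turn slightly more to confirm, then let up gently until the lip holds the post.

```bash
python3 -m pendant '[[0,0,0,0,0,0.03,-1],[0,0,0,0,0,0.06,-1],[0,0,0,0,0,0.06,-1]]'
python3 -c "
from h import *
plan([.5356,.2053,.141],-159)"
python3 -m pendant '[[0,0,0,0,0,-0.04,-1],[0,0,-0.0015,0,0,-0.06,-1],[0,0,-0.003,0,0,-0.06,-1],[0,0,-0.0035,0,0,-0.06,-1],[0,0,-0.0035,0,0,-0.06,-1]]'
python3 -c "
from h import *
plan([.5356,.2053,.141],-159)"
```

```text
clock: 13.3
tool_pos: [0.5365, 0.2062, 0.1379]
orientation: [180.0, 0.1, -162.1]
force: [0.2, 2.0, 6.7]
opening: 0.0227
clk 13.3 pos [0.5365 0.2062 0.1379] ori [ 1.7997e+02  1.2000e-01 -1.6211e+02] F [0.15 2.   6.65] M [0.717 0.011 0.791] open 0.0227 j [  40.5   14.   -17.5    0.   -58.3 -112.7]
shift [ 0.0011 -0.0006 -0.0031] turn [ 0.0005  0.0021 -0.0543]
clock: 13.92
tool_pos: [0.5357, 0.2054, 0.1406]
orientation: [180.0, -0.0, -158.8]
force: [-0.2, 1.1, 1.9]
opening: 0.0225
clk 13.93 pos [0.5357 0.2054 0.1406] ori [ 1.7999e+02 -1.0000e-02 -1.5877e+02] F [-0.18  1.08  1.87] M [0.886 0.12  0.313] open 0.0225 j [  40.5   13.9  -17.3   -0.   -58.8 -109.3]
shift [ 0.0001 -0.     -0.0004] turn [ 0.0001 -0.0001  0.0039]
```

```bash
python3 -m pendant '[[0,0,-0.0008,0,0,0,-1],[0,0,-0.0016,0,0,0,-1],[0,0,-0.0016,0,0,0,-1]]'
python3 -c "
from h import *
plan([.5356,.2053,.141],-159)"
```

```text
clock: 14.3
tool_pos: [0.5355, 0.2053, 0.1416]
orientation: [180.0, -0.0, -158.8]
force: [2.1, 2.7, -7.3]
opening: 0.0221
clk 14.3 pos [0.5355 0.2053 0.1416] ori [ 1.7999e+02 -5.0000e-02 -1.5877e+02] F [ 2.14  2.69 -7.32] M [ 1.38  -0.8    0.263] open 0.0221 j [  40.5   13.8  -17.2   -0.   -59.  -109.2]
shift [-0.0001 -0.      0.0006] turn [ 0.0002 -0.0009  0.004 ]
```

It is locked: pulling up gives −7 N at post z of about 21 mm. Relaxing and releasing, then going up.

```bash
python3 -m pendant '[[0,0,0.001,0,0,0,-1],[0,0,0.001,0,0,0,0],[0,0,0.001,0,0,0,0],[0,0,0.001,0,0,0,0],[0,0,0.001,0,0,0,0],[0,0,0.001,0,0,0,0],[0,0,0.001,0,0,0,0]]'
python3 -c "
from h import *
plan([.5356,.2053,.26],-159)
s=snapshot('side');crop(s,'s_10',(302,250),90,90,7)"
```

```text
clock: 15.18
tool_pos: [0.5358, 0.2053, 0.1413]
orientation: [-180.0, -0.0, -158.8]
force: [-0.3, -0.7, -0.1]
opening: 0.044
clk 15.18 pos [0.5358 0.2053 0.1413] ori [-180.     -0.   -158.76] F [-0.28 -0.75 -0.12] M [ 0.038 -0.159  0.007] open 0.044 j [  40.5   13.8  -17.3   -0.   -58.9 -109.3]
shift [ 2.000e-04  1.000e-04 -1.187e-01] turn [-0.     -0.0001  0.0042]
s_10 orig 257 205 scale 7
```

View pics/s_10.png

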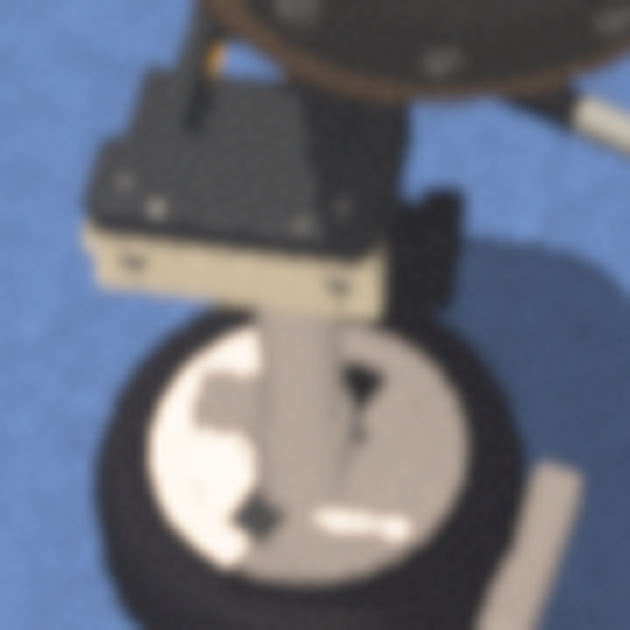

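Released with zero force. Rising straight up and clear.

```bash
python3 -m pendant '[[0,0,-0.01,0,0,0,0],[0,0,-0.03,0,0,0,0],[0,0,-0.06,0,0,0,0],[0,0,-0.09,0,0,0,0],[0,0,-0.12,0,0,0,0],[0,0,-0.15,0,0,0,0],[0,0,-0.15,0,0,0,0]]'
python3 - <<'E'
from fit import *
plan([.5356,.2053,.29],-159)
for n,c,w,h,k in(("side",(302,250),90,90,6),):
    v=snapshot(n); x,y=int(c[0]-w/2),int(c[1]-h/2)
    im=cv2.resize(v["image"][y:y+h,x:x+w],None,fx=k,fy=k,interpolation=cv2.INTER_CUBIC)
    a=im.copy();ovpost(v,a,.5356-.0015,.2053+.0026,.021,-1.2,[x,y],k)
    out=np.hstack([im,a]);cv2.imwrite("pics/fin.png",cv2.resize(out,(800,400)))
cv2.imwrite("pics/fint.png",snapshot("top")["image"])
E
```

```text
clock: 16.1
tool_pos: [0.537, 0.2058, 0.2949]
orientation: [179.9, 0.3, -158.7]
force: [-0.0, 0.8, -0.9]
opening: 0.0435
clk 16.1 pos [0.537  0.2058 0.2949] ori [ 179.95    0.31 -158.74] F [-0.02  0.83 -0.92] M [ 0.085 -0.122 -0.054] open 0.0435 j [ 4.050e+01  8.300e+00 -3.900e+00  1.000e-01 -7.750e+01 -1.092e+02]
shift [0.0015 0.     0.0049] turn [0.0009 0.0054 0.0045]
```

View pics/fin.png

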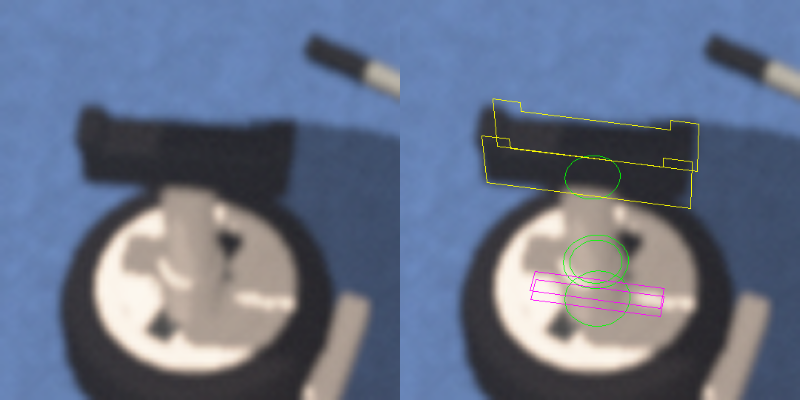

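View pics/fint.png

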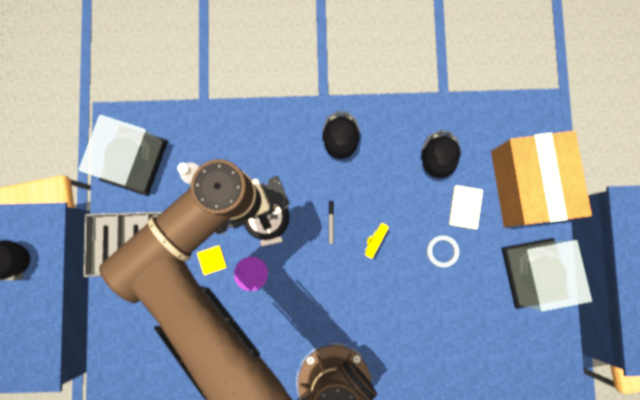

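The post stands in the base, but its bar looks turned slightly less than the −1.2 rad overlay. Measuring that angle more closely before handing in.

Run:
```python
from fit import *
v=snapshot("side");x,y,k=270,225,12
im=cv2.resize(v["image"][y:y+45,x:x+60],None,fx=k,fy=k,interpolation=cv2.INTER_CUBIC)
cv2.imwrite("pics/f0.png",im)
a=im.copy();ovpost(v,a,.5356-.0015,.2053+.0026,.021,-1.1,[x,y],k);cv2.imwrite("pics/f1.png",a)
```

```text
(no output)
```

View pics/f0.png

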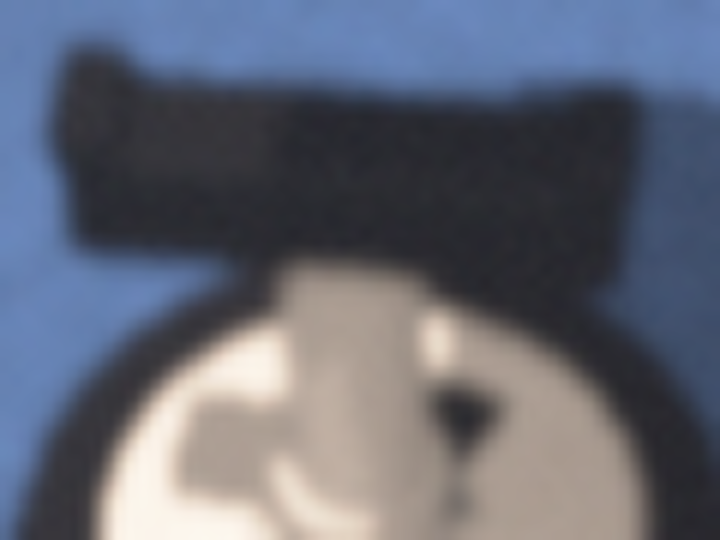

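View pics/f1.png

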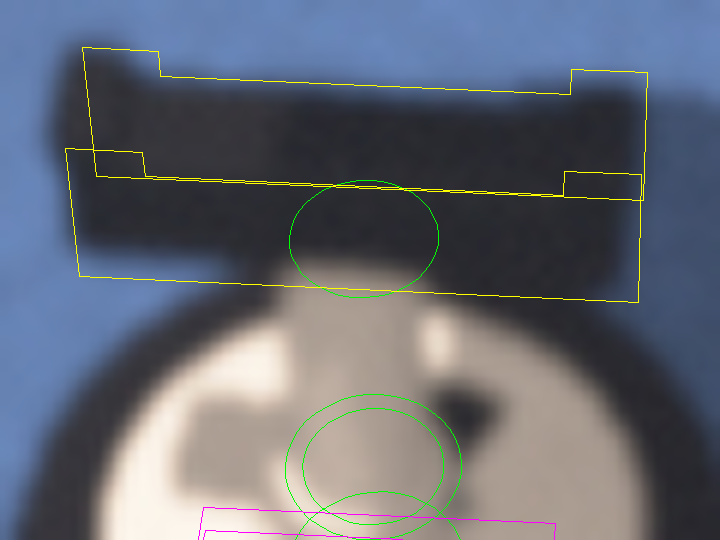

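Run:
```python
from fit import *
v=snapshot("side");x,y,k=260,225,8
print(v["eye"],v["attitude"])
im=cv2.resize(v["image"][y:y+75,x:x+90],None,fx=k,fy=k,interpolation=cv2.INTER_CUBIC)
ovbase(v,im,.5344,.2078,[x,y],k)
M=[(.5341,.2079)]
cv2.imwrite("pics/g0.png",im)
```

```text
[0.23751323 0.65192847 0.80633355] [  45.99454548   -0.38827982 -150.04680118]
```

View pics/g0.png

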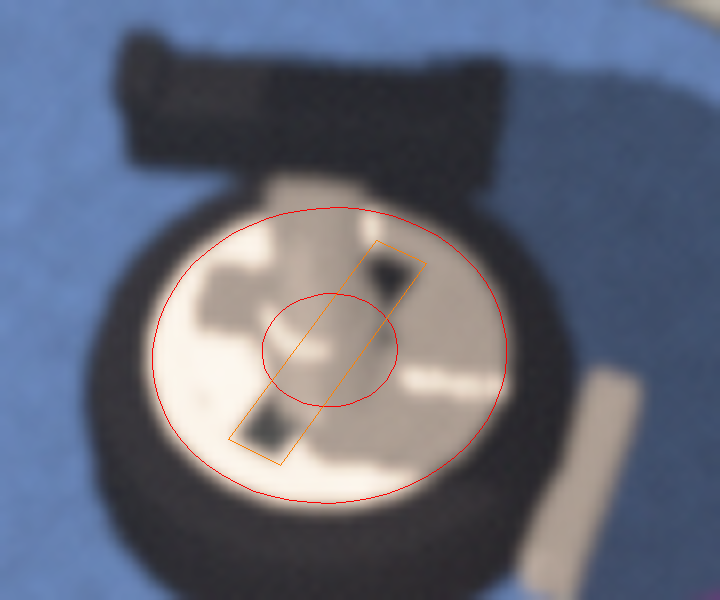

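Run:
```python
from h import *
s=snapshot("side")["image"];a=cv2.imread("pics/side0.png")
for n,(x,y,w,h) in dict(bottle=(165,265,50,75),hA=(245,145,55,55),hB=(318,103,50,50),marker=(322,208,55,32),tape=(405,148,42,36)).items():
    p=cv2.phaseCorrelate(np.float32(cv2.cvtColor(a[y:y+h,x:x+w],6)),np.float32(cv2.cvtColor(s[y:y+h,x:x+w],6)));print(n,p)
print(ctrl.get_obs()["force"])
```

```text
bottle ((-0.11533580503244067, 0.46475596524797425), 0.8860390535990397)
hA ((0.17450897385964126, -0.04960392464776575), 0.4624109907944997)
hB ((0.32091448898790276, 0.25472612520317384), 0.5719699062347412)
marker ((-0.09804284859248824, 0.039887920724071435), 0.9369801138838132)
tape ((0.5218024460409154, -0.09407745353233565), 1.0013911971339473)
[ 0.04371726  0.62389719 -0.16272717]
```

Bystanders haven't moved (all shifts about half a pixel or less). Handing in.

```bash
python3 -c "
from plant import ctrl
print(ctrl.close_job()); print(ctrl.get_obs()['clock'])"
```

```text
the job is handed in; nothing more can be done
None
the job is handed in; nothing more can be done
```

The post is in the black base, locked and released, and I handed the job in at about 16.5 s of the 61 s allowed. I gripped it by the saddle and lowered it into the slots. The angle read from the pictures dropped straight in, so no search by feel was needed. I pushed it to the bottom of the spring at about 13 N and turned it clockwise to its stop.

**Checks that passed:**
- **Stop reached:** at about 1.2 rad of tool turn the moment jumped from 0.03 to 0.57 N m, and rose to 0.79 N m on turning a little further.
- **Locked down:** a gentle upward pull met about −7 N with the post's origin at roughly 21 mm, so the lip was holding it.
- **Released:** the wrist force was near zero after the fingers opened. The gripper is clear, about 0.15 m above the release height.
- **Other objects:** the last side picture shows the bystanders within about half a pixel of where they started.

**Small disagreements:**
- **Post angle:** the last side picture puts the post's turn between 1.1 and 1.2 rad, slightly less than the tool's turn. Allowing for the play, the lock should be at about 0.95 rad or more, against the 0.87 required. I could not read it directly.
- **Post position:** the outline overlay is off by up to about 1.5 pixels, which is at the limit of what the picture can show.

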